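Clip down the games box against the damp

ROBOT

A 7-joint arm with a two-finger parallel gripper is mounted at the origin on the work surface. World frame = base frame: x ahead of the robot, y to its left, z up, the work surface at z = 0. Lengths are in mm, angles in rad, forces in N, time in s.
With the tool pointing down it reaches from about 400 to 925 mm from the base axis. Payload 5.6 kg.
Tool frame: the origin (TCP) lies at the very end of the fingers, on their centre line; the grasp point (between the pads) lies 19 mm behind it; z points along the fingers, x is the direction in which the jaws open and shut, and the axes are right-handed (so a half turn about z gives the same grasp; the last joint's range is limited). The gripper opens to 85 mm and grips with 20 to 120 N. Pads are 22 mm wide; open, the fingers measure 114 mm over their backs; the gripper's body (76 mm by 85 mm) begins 54 mm behind the grasp point. The pads swing forward as they close: fully open they stand 13 mm farther back than shut.
Start: joints at [1.229, 0.468, -0.012, 1.603, 0.006, 1.071, -0.056], TCP at [191.301, -621.218, 231.29] pointing down, gripper open.
Joint ranges: [-2.53, 2.53], [-0.31, 2.02], [-1.57, 1.55], [0.28, 2.44], [-1.29, 4.43], [0.15, 1.84], [-2.92, 2.92]. Speed limits (rad/s): [2.57, 2.57, 3.14, 3.14, 3.14, 3.14, 3.14].

INTERFACE

Orientations are given as a unit quaternion [w, x, y, z].
In Python, from workcell import ctrl gives the robot as it stands. The module is installed in compiled form; this text tells all that it offers.
- The arm moves only by the tool move_arm, never from a script. Its argument "targets" is a list of rows, each a list of 5 numbers: the closure in counts, from 0 (fully open) to 255 (shut), then the shift along the world's x, y, z in m, then the turn about the world's z in degrees. A call has 1 to 20 rows; each row is the pose to reach, as a shift and turn from the pose measured when the call began; what a row does not reach only later rows make up. A row lasts 1/10 s, in which the tool goes at most 50 mm and 8.59 degrees, less where a joint would pass 70% of its speed; a pose out of reach is approached as far as the arm can. A call with a gripper value outside its range is refused whole. The fingers move at their own pace and stop on an object; "grip_force" is the grip in N (left out, the last holds). Time passes only in rows, so rows that repeat a pose let the fingers close. It gives the time, the measured TCP pose, the force and the opening at its end, in the units of the state.
- ctrl.get_state(): the state, without advancing time (a new reading comes with each control period).
- ctrl.snapshot(name): name is "side" or "top"; returns a dict with "pixels" (400x640x3 uint8, red, green, blue), "K" (3x3 intrinsics, pixels), "camera_from_world" (4x4, takes a point from world to camera coordinates). Camera axes: x right, y down, z forward; pixel columns grow to the right and rows downward; lengths in mm; the calibration is good to about 2 mm. A picture is of the moment at which its call begins. There is no depth.
- ctrl.sign_off(): hands the job in, once; it reports no verdict.
The state is a dict: "t": time; "q": joint angles; "qd": joint speeds; "joint_torque": joint torques, N m; "eef_pos": TCP position; "tool_rot": TCP orientation; "force": force on the tool from outside, world axes, zero at the start; "ft_torque": the same for the moment, N m; "grip_width": finger opening in mm.
Only numpy, scipy, OpenCV 4.12 (cv2) and the standard library are available. Lean on these libraries where they do the work, as an engineer would, in place of code of your own. Each camera call takes 0.05 s, during which the arm holds its last target. There are 200 camera calls.

TASK

Close the games box against the window damp: snap its four lid clips down fully home, the orange one first, then the one at the opposite corner, then the other two in either order, and last push the red vent plug all the way in. Feel for each clip and press gently, never harder than 25 N, as the plastic cracks. Leave the things around the box where they are.

Things in the scene. Friction and masses are not known exactly. Their poses are not given: they have to be found in the camera images.
- box: Blue-lidded games box fixed to the shelf, at any yaw: 200 mm (its x) by 150 mm (its y), flat lid top 95 mm up. Origin: centre of its underside, z up. Near the corners four clip levers on mounts, all alike but for height: each HINGE AXIS lies 10 to 26 mm above the lid top, different for every clip and every time and not measured, so how far to press must be felt. Clip forces: see clip_c.
- clip_a (a joint): ORANGE lever; hinge axis parallel to the box's x at box x = +65, y = +30 mm; points to box +y. All levers: 50 mm from hinge axis to end, 30 mm wide, 6 mm thick (axis at mid thickness), a 25 mm lip hanging from the end. Joint 0 = 50 degrees above level (it starts at 0.28 to 0.5), pointing out over the lid's edge; 0.87 rad = level, fully home; grows as it is pressed down.
- clip_b (a joint): White lever, hinge axis at box x = +65, y = -30 mm, points to box -y. A neighbour of the orange one; otherwise like clip_a, with a hinge height of its own.
- clip_c (a joint): White lever at the corner opposite the orange one: hinge axis at box x = -65, y = -30 mm, points to box -y. Every clip: pressed straight down about 30 to 40 mm out from its hinge, it swings with a few N and stays where left; from 0.7 rad a catch resists, up to about 6 to 8 N, till 0.81; beyond, it snaps home by itself. The stop at 0.87 is stiff, 14 N/mm.
- clip_d (a joint): White lever, hinge axis at box x = -65, y = +30 mm, points to box +y. A neighbour of the orange one; otherwise like clip_a, with a hinge height of its own.
- vent (a joint): Red round vent plug, 26 mm across, on the vertical axis through the middle of the lid, in a flat white collar 44 mm across and 4 mm high. Reads how far the plug has been pushed down, in m: at 0 its top is 15 mm above the lid's top, at 0.008 it is fully in and stands 7 mm above the lid. Takes about 5 N, stays where it is left, and has a stiff stop, 12 N/mm.
- die1: Steel die, 16 mm cube, lying loose beside the box; origin at the centre of its underside. Bystander.
- die2: Second steel die, 16 mm cube, on the other side of the box. Bystander.
- mug: Empty black mug, 80 mm across, 92 mm high, origin at the centre of its underside. Bystander.
- tin: Closed tin with a sliding door, 110 by 75 by 50 mm high, origin at the centre of its underside. Bystander.
- hourglass: Orange hourglass frame, 60 mm across, 120 mm high, origin at the centre of its underside. Bystander.
Things that resemble listed ones, but are neither listed nor needed, are in the scene too. There is more than one size of the box; the job needs the larger.

How it is judged:
By the outcome, as a careful person would: the job done as asked, in the order asked, and still so for the second after the job is handed in, with the robot touching nothing.
It also fails if it takes over 72 s, if anything falls off the work surface, if the arm or the gripper's body presses on something with over 40 N, if the wrist force passes 120 N, or if a joint passes its speed limit or range.

## Working session

There is one attempt and no reset: what is moved stays moved. The work goes in short steps, Python scripts to look and compute and a tool call to move; the robot and the scene stay as the last step left them, time stands still between calls to the robot, and variables do not carry over. Pictures are saved under pics/ and viewed, about 8 in all and at most 12, crops included, and the job is handed in when it is done.

Besides the shell and the picture viewer there is one more tool, called after "Call:" in YAML: its name, and indented under it one key for each argument. move_arm: Moves the arm, as the interface text tells. Its arguments: {"type":"object","properties":{"targets":{"type":"array","items":{"type":"array","items":{"type":"number"}}},"grip_force":{"type":"number"}},"required":["targets"]}

```bash
mkdir -p pics; cat > h.py <<'E'
import numpy as np, cv2
from workcell import ctrl
def snap(n,f):
    s=ctrl.snapshot(n); cv2.imwrite('pics/'+f+'.png',s['pixels'][:,:,::-1]); np.savez('pics/'+f,p=s['pixels'],K=s['K'],T=s['camera_from_world']); return s
def load(f): return np.load('pics/'+f+'.npz')
def ray(d,u,v):
    T=d['T'] if 'T' in d else d['camera_from_world']; R=T[:3,:3];c=-R.T@T[:3,3]
    return c,R.T@np.linalg.inv(d['K'])@np.array([u,v,1.])
def onz(d,u,v,z):
    c,r=ray(d,u,v); return c+r*(z-c[2])/r[2]
def proj(d,P):
    P=np.atleast_2d(P); q=(d['T'][:3,:3]@P.T).T+d['T'][:3,3]; q=(d['K']@q.T).T; return q[:,:2]/q[:,2:]
E
python3 - <<'E'
from h import *
for n in ('top','side'):
    s=snap(n,n+'1'); T=s['camera_from_world']; print(n,s['K'].round(1).tolist(),(-T[:3,:3].T@T[:3,3]).round(0),T[:3,:3].round(2).tolist())
print(ctrl.get_state())
E
```

```text
top [[402.6, 0.0, 327.1], [0.0, 402.6, 192.9], [0.0, 0.0, 1.0]] [ 299.  -17. 1315.] [[0.06, -1.0, -0.0], [-0.98, -0.06, -0.21], [0.21, 0.01, -0.98]]
side [[478.5, 0.0, 315.8], [0.0, 478.5, 201.5], [0.0, 0.0, 1.0]] [477. 822. 981.] [[-1.0, -0.09, -0.01], [-0.06, 0.72, -0.69], [0.07, -0.68, -0.73]]
{'t': 0.1, 'q': array([ 1.22900953,  0.46830039, -0.01161272,  1.60351156,  0.00602078,
        1.07136726, -0.05630383]), 'qd': array([ 0.00199685, -0.00094577, -0.00081758, -0.00310405,  0.00135862,
       -0.00118969, -0.00025904]), 'joint_torque': array([ 7.65766908e-04, -5.33526206e+01,  2.11930712e-02, -2.51965839e+01,
        1.14384803e-02,  4.34768051e-03,  2.86543832e-05]), 'eef_pos': array([ 191.13150113, -620.76060839,  230.43452488]), 'tool_rot': array([-4.08596482e-04,  8.04460318e-01, -5.94005888e-01, -6.59935271e-04]), 'force': array([-0.19489735,  0.2724116 , -0.78547749]), 'ft_torque': array([ 0.02034921, -0.0133089 ,  0.02134935]), 'grip_width': 85.67499883266595}
```

View pics/top1.png

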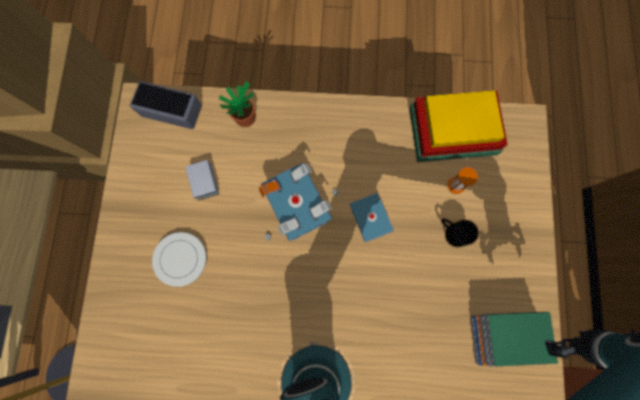

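View pics/side1.png

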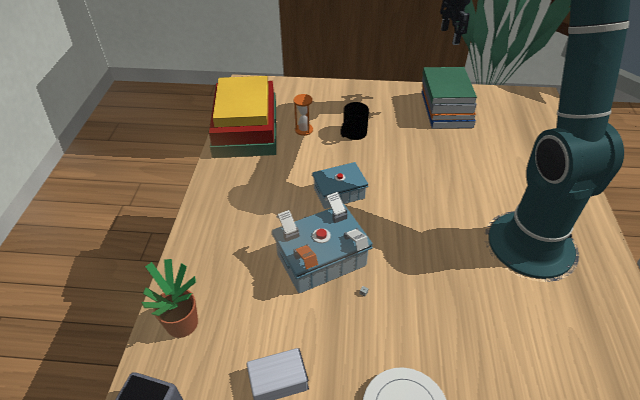

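The top view shows two blue boxes. The one at (297,201) in top and (321,238) in side has four clips, one of them orange at (270,187) in top. The one at (372,216) in top and (340,182) in side is smaller and has no clips. The first fits the description, so I'll measure it and confirm with a crop.

```bash
cat > m.py <<'E'
from h import *
def cen(d,roi,lo,hi,ex=None):
    x0,x1,y0,y1=roi; h=cv2.cvtColor(d['p'],cv2.COLOR_RGB2HSV); m=np.zeros(h.shape[:2],np.uint8)
    m[y0:y1,x0:x1]=cv2.inRange(h,lo,hi)[y0:y1,x0:x1]; return m
t=load('top1');s=load('side1')
R={'t':(255,340,155,245),'s':(265,380,185,295)}
def red(d,roi):
    return cen(d,roi,(0,150,90),(6,255,255))|cen(d,roi,(174,130,80),(180,255,255))
for n,d in(('t',t),('s',s)):
    m=red(d,R[n]); k,l,st,c=cv2.connectedComponentsWithStats(m); print(n,'red',[(st[i].tolist(),c[i].round(1)) for i in range(1,k) if st[i][4]>8])
    for i in range(1,k):
        if st[i][4]>20: print(onz(d,*c[i],110).round(1))
    m=cen(d,R[n],(7,150,90),(20,255,255)); k,l,st,c=cv2.connectedComponentsWithStats(m); print(n,'orange',[(st[i].tolist(),c[i].round(1), onz(d,*c[i],125).round(0)) for i in range(1,k) if st[i][4]>8])
m=cen(t,R['t'],(90,60,40),(115,255,255)); 
pts=cv2.findNonZero(m)[:,0]; W=np.array([onz(t,*p,95)[:2] for p in pts],np.float32); print('lid',cv2.minAreaRect(W))
m=cen(s,R['s'],(90,60,90),(115,255,255)); print(np.count_nonzero(m))
a=cv2.resize(t['p'][150:250,245:350],None,fx=5,fy=5,interpolation=cv2.INTER_CUBIC)[:500,:390]
b=cv2.resize(s['p'][180:300,260:390],None,fx=4,fy=4,interpolation=cv2.INTER_CUBIC)[:480,:]
o=np.zeros((500,800,3),np.uint8);o[:,:390]=a;o[:480,390:800]=b[:,:410]
cv2.imwrite('pics/crop1.png',o[:,:,::-1])
E
python3 m.py
```

```text
t red [([292, 197, 6, 6, 31], array([294.9, 199.4]))]
[536.8  95.4 110. ]
t orange [([259, 181, 20, 16, 172], array([267.9, 187.8]), array([565., 178., 125.]))]
s red [([317, 229, 9, 9, 61], array([321.2, 232.6]))]
[536.6  99.9 110. ]
s orange [([296, 246, 22, 23, 223], array([307.3, 256.6]), array([561., 184., 125.]))]
lid ((535.405029296875, 94.25762176513672), (201.45945739746094, 143.6046600341797), 31.12155532836914)
2165
```

View pics/crop1.png

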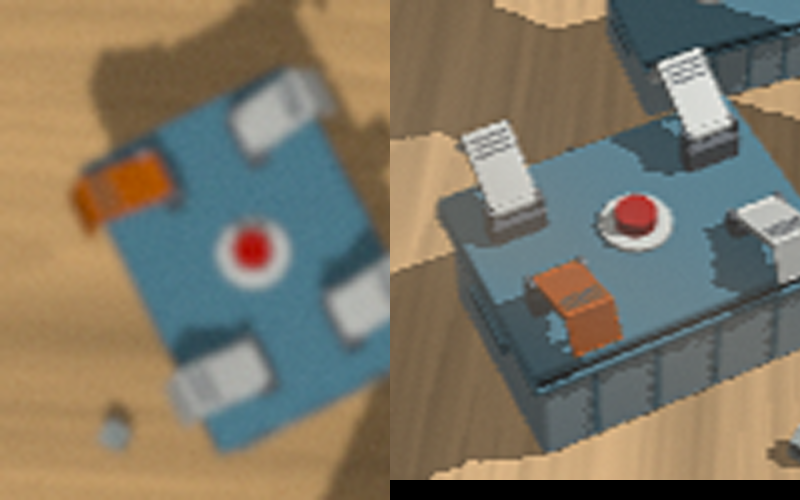

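The crop confirms the clipped box: the orange clip, white clips at the three other corners, and a plug in its collar. The lid measures 201x144 mm, close to the given 200x150. Its centre is about (536,96) and its yaw about 31°, and orange then falls at box (+67,+55) as it should. The nearest die is beside the box, at crop (115,432). I'll move over the orange clip with the fingers shut and the jaws along box x.

Call:
move_arm:
  targets:
    - [255, 0.05, 0.06, 0, 8]
    - [255, 0.09, 0.1, 0, 16]
    - [255, 0.12, 0.14, 0, 24]
    - [255, 0.15, 0.18, 0, 32]
    - [255, 0.17, 0.22, 0, 40]
    - [255, 0.2, 0.26, 0, 48]
    - [255, 0.22, 0.3, 0, 55]
    - [255, 0.24, 0.34, 0, 62]
    - [255, 0.27, 0.39, 0, 68]
    - [255, 0.29, 0.43, 0, 74]
    - [255, 0.3, 0.48, 0, 80]
    - [255, 0.32, 0.53, 0, 86]
    - [255, 0.33, 0.58, 0, 90]
    - [255, 0.34, 0.63, 0, 94]
    - [255, 0.35, 0.67, 0, 98]
    - [255, 0.36, 0.72, 0, 101]
    - [255, 0.371, 0.76, 0, 104]
    - [255, 0.371, 0.799, 0, 104]
    - [255, 0.371, 0.799, 0, 104]
    - [255, 0.371, 0.799, 0, 104]
  grip_force: 20

```text
t: 2.1
eef_pos: [561.4, 179.7, 229.8]
tool_rot: [0.0, 0.963, 0.27, -0.001]
force: [-0.4, 0.0, -0.9]
grip_width: 0.1
```

Call:
move_arm:
  targets:
    - [255, 0.001, -0.001, -0.04, 0]
    - [255, 0.001, -0.001, -0.07, 0]
    - [255, 0.001, -0.001, -0.07, 0]

```text
t: 2.4
eef_pos: [560.0, 174.8, 155.6]
tool_rot: [0.001, 0.963, 0.268, -0.006]
force: [-0.0, -0.6, -0.8]
grip_width: -0.2
```

```bash
python3 - <<'E'
from h import *
t=snap('top','top2');s=snap('side','side2'); st=ctrl.get_state(); print(st['eef_pos'],st['force'])
d=load('side2')
# predicted press points at z=125 
im=d['p'].copy()
b=cv2.resize(d['p'][170:300,250:390],None,fx=4,fy=4,interpolation=cv2.INTER_CUBIC)
a=cv2.resize(load('top2')['p'][150:250,245:335],None,fx=2.6,fy=2.6,interpolation=cv2.INTER_CUBIC)
o=np.zeros((520,800,3),np.uint8);o[:,:560]=b;o[:a.shape[0],560:560+a.shape[1]]=a
cv2.imwrite('pics/crop2.png',o[:,:,::-1])
E
```

```text
[562.68422645 177.21780826 160.0577378 ] [-0.85546021 -0.17991026  1.12990007]
```

View pics/crop2.png

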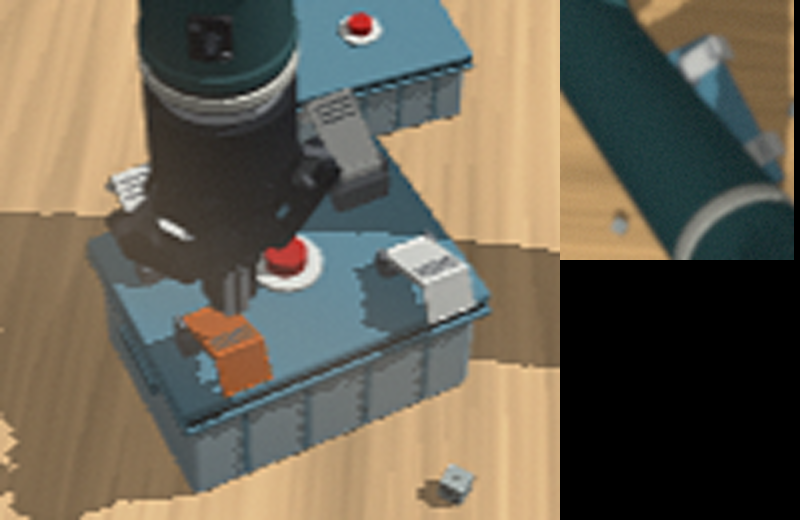

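The shut fingers at crop (235,305) are over the orange lever at (225,330). Its mount is at the inner end and nothing blocks the way. Home lies at TCP z between 108 and 124, so z = 131 is safe to reach.

Call:
move_arm:
  targets:
    - [255, 0, 0.001, -0.005, 0]
    - [255, 0, 0.001, -0.01, 0]
    - [255, 0, 0.001, -0.014, 0]
    - [255, 0, 0.001, -0.017, 0]
    - [255, 0, 0.001, -0.02, 0]
    - [255, 0, 0.001, -0.023, 0]
    - [255, 0, 0.001, -0.026, 0]
    - [255, 0, 0.001, -0.029, 0]
    - [255, 0, 0.001, -0.029, 0]
    - [255, 0, 0.001, -0.029, 0]

```text
t: 3.5
eef_pos: [562.6, 178.1, 130.9]
tool_rot: [0.0, 0.963, 0.269, -0.002]
force: [-0.4, -0.3, 0.2]
grip_width: -0.2
```

Call:
move_arm:
  targets:
    - [255, 0, 0, -0.003, 0]
    - [255, 0, 0, -0.005, 0]
    - [255, 0, 0, -0.005, 0]
    - [255, 0, 0, -0.005, 0]

```text
t: 3.9
eef_pos: [562.9, 178.6, 126.8]
tool_rot: [0.0, 0.963, 0.269, -0.001]
force: [-2.5, -0.2, 7.2]
grip_width: 0.1
```

Call:
move_arm:
  targets:
    - [255, 0, 0, -0.001, 0]
    - [255, 0, 0, -0.002, 0]
    - [255, 0, 0, -0.002, 0]

```text
t: 4.2
eef_pos: [563.0, 178.9, 126.1]
tool_rot: [0.001, 0.963, 0.269, -0.001]
force: [-3.2, -0.4, 9.8]
grip_width: 0.3
```

```bash
python3 - <<'E'
from h import *
st=ctrl.get_state(); print(st['eef_pos'],st['force'],st['ft_torque'])
E
```

```text
[563.00396983 178.89795711 126.07006616] [-3.18166882 -0.35009273  9.84343609] [-0.22253314  0.74688979  0.0194955 ]
```

The tool has stalled at 9.8 N, and the moment suggests contact toward the hinge side. I'll look before pressing on.

```bash
python3 - <<'E'
from h import *
snap('side','side3'); d=load('side3')
b=cv2.resize(d['p'][210:295,265:365],None,fx=7,fy=7,interpolation=cv2.INTER_CUBIC)
cv2.imwrite('pics/crop3.png',b[:,:,::-1])
print('tcp px',proj(d,ctrl.get_state()['eef_pos']))
y=np.radians(31.1);c,s=np.cos(y),np.sin(y)
B=lambda x,yy,z:np.array([536+c*x-s*yy,96+s*x+c*yy,z])
for n,P in [('vent',B(0,0,110)),('c00',B(100,75,95)),('c10',B(-100,75,95)),('hinge_a',B(65,30,108))]: 
    q=proj(d,P)[0]; print(n,q.round(1),((q-[265,210])*7).round())
E
```

```text
tcp px [[306.54289034 254.39569417]]
vent [321.6 231.3] [396. 149.]
c00 [296.5 274.1] [220. 449.]
c10 [373.8 242.8] [762. 230.]
hinge_a [302.1 250.6] [260. 284.]
```

View pics/crop3.png

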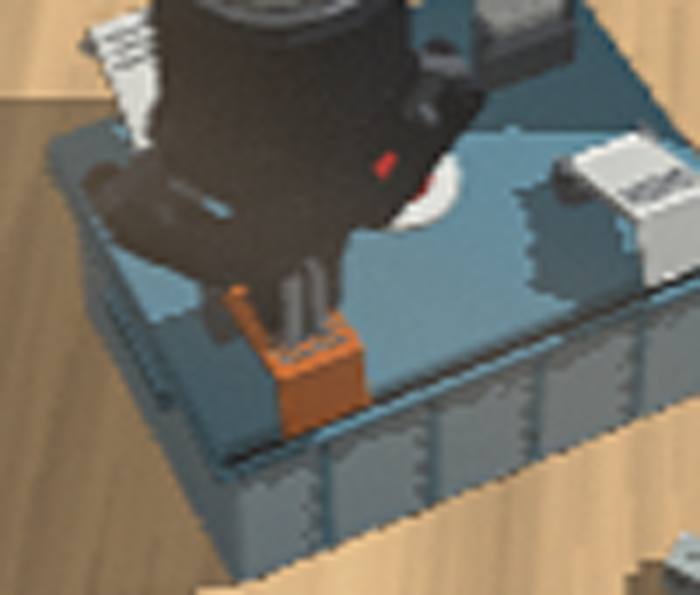

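```bash
python3 - <<'E'
from h import *
y=np.radians(31.1);c,s=np.cos(y),np.sin(y)
B=lambda x,yy,z:np.array([536+c*x-s*yy,96+s*x+c*yy,z])
d=load('side3')
def lev(h,th,xc=65,sg=1):
    t=np.radians(th);out=[]
    for x in(xc-15,xc+15):
        for L in(0,50): out.append(B(x,sg*(30+L*np.cos(t)-3*np.sin(t)),95+h+L*np.sin(t)+3*np.cos(t)))
    return proj(d,np.array(out))
for h in(10,18,25):
  for th in(0,5,10,25): print(h,th,((lev(h,th)-[265,210])*7).round().tolist())
E
```

```text
10 0 [[301.0, 268.0], [368.0, 379.0], [218.0, 300.0], [283.0, 413.0]]
10 5 [[301.0, 267.0], [367.0, 370.0], [217.0, 300.0], [282.0, 404.0]]
10 10 [[300.0, 267.0], [366.0, 360.0], [217.0, 299.0], [280.0, 394.0]]
10 25 [[299.0, 266.0], [359.0, 326.0], [216.0, 298.0], [273.0, 360.0]]
18 0 [[300.0, 253.0], [368.0, 364.0], [217.0, 285.0], [282.0, 399.0]]
18 5 [[300.0, 252.0], [367.0, 355.0], [216.0, 285.0], [281.0, 389.0]]
18 10 [[300.0, 252.0], [366.0, 345.0], [216.0, 284.0], [280.0, 379.0]]
18 25 [[299.0, 251.0], [359.0, 311.0], [215.0, 283.0], [272.0, 345.0]]
25 0 [[300.0, 239.0], [368.0, 351.0], [216.0, 272.0], [282.0, 385.0]]
25 5 [[300.0, 239.0], [367.0, 342.0], [216.0, 271.0], [281.0, 376.0]]
25 10 [[299.0, 238.0], [366.0, 332.0], [215.0, 271.0], [279.0, 366.0]]
25 25 [[298.0, 237.0], [359.0, 297.0], [214.0, 270.0], [272.0, 332.0]]
```

The lever has swung to about 10° above level, which is the start of the catch, with hinge h around 20. The fingers sit about 6 mm off the lever's centre and too far in. I'll shift by (1,8) mm for better leverage and press again.

Call:
move_arm:
  targets:
    - [255, 0, 0, 0.006, 0]
    - [255, 0, 0.003, 0.008, 0]
    - [255, 0.001, 0.008, 0.008, 0]
    - [255, 0.001, 0.008, 0.004, 0]
    - [255, 0.001, 0.008, 0.001, 0]
    - [255, 0.001, 0.008, 0, 0]
    - [255, 0.001, 0.008, 0, 0]

```text
t: 4.95
eef_pos: [564.0, 187.9, 126.6]
tool_rot: [0.0, 0.963, 0.269, -0.001]
force: [-2.2, 1.1, 8.5]
grip_width: 0.1
```

Call:
move_arm:
  targets:
    - [255, 0, 0, -0.001, 0]
    - [255, 0, 0, -0.002, 0]
    - [255, 0, 0, -0.002, 0]

```text
t: 5.25
eef_pos: [563.9, 188.2, 125.0]
tool_rot: [0.0, 0.963, 0.269, -0.001]
force: [-2.1, -0.3, 6.1]
grip_width: 0.3
```

Call:
move_arm:
  targets:
    - [255, 0, 0, -0.001, 0]
    - [255, 0, 0, -0.002, 0]
    - [255, 0, 0, -0.002, 0]

```text
t: 5.55
eef_pos: [563.6, 188.4, 122.8]
tool_rot: [0.0, 0.963, 0.269, -0.001]
force: [-0.8, 0.1, 2.6]
grip_width: 0.1
```

Call:
move_arm:
  targets:
    - [255, 0, 0, -0.001, 0]
    - [255, 0, 0, -0.001, 0]

```text
t: 5.75
eef_pos: [563.5, 188.5, 121.5]
tool_rot: [0.0, 0.963, 0.27, -0.001]
force: [-1.0, -0.6, 2.9]
grip_width: -0.1
```

Call:
move_arm:
  targets:
    - [255, 0, 0, -0.001, 0]
    - [255, 0, 0, -0.001, 0]
    - [255, 0, 0, -0.001, 0]

```text
t: 6.05
eef_pos: [563.5, 188.6, 121.0]
tool_rot: [0.0, 0.963, 0.27, -0.001]
force: [-1.5, 0.3, 7.4]
grip_width: -0.0
```

Call:
move_arm:
  targets:
    - [255, 0, 0, -0.001, 0]
    - [255, 0, 0, -0.001, 0]
    - [255, 0, 0, -0.001, 0]

```text
t: 6.35
eef_pos: [563.6, 188.6, 120.8]
tool_rot: [0.0, 0.963, 0.27, -0.001]
force: [-2.2, -0.7, 9.5]
grip_width: -0.0
```

Call:
move_arm:
  targets:
    - [255, 0, 0, -0.001, 0]
    - [255, 0, 0, -0.002, 0]
    - [255, 0, 0, -0.002, 0]

```text
t: 6.65
eef_pos: [563.7, 188.7, 120.1]
tool_rot: [0.001, 0.963, 0.269, -0.001]
force: [-4.9, -2.1, 14.2]
grip_width: -0.0
```

The force drop followed by a stiff rise to 14 N at z≈120.5 says clip_a is home. Next I'll lift and go over clip_c.

Call:
move_arm:
  targets:
    - [255, 0, 0, 0.03, 0]
    - [255, 0, 0, 0.055, 0]
    - [255, -0.01, -0.035, 0.055, 0]
    - [255, -0.02, -0.075, 0.055, 0]
    - [255, -0.035, -0.12, 0.055, 0]
    - [255, -0.045, -0.16, 0.055, 0]
    - [255, -0.051, -0.178, 0.055, 0]
    - [255, -0.051, -0.178, 0.055, 0]
    - [255, -0.051, -0.178, 0.055, 0]

```text
t: 7.55
eef_pos: [512.7, 10.7, 175.0]
tool_rot: [0.001, 0.963, 0.269, -0.001]
force: [0.3, 1.1, 0.7]
grip_width: -0.1
```

```bash
python3 - <<'E'
from h import *
snap('side','side4');snap('top','top4'); d=load('side4')
b=cv2.resize(d['p'][185:285,265:380],None,fx=5,fy=5,interpolation=cv2.INTER_CUBIC)
a=cv2.resize(load('top4')['p'][150:250,250:340],None,fx=2.4,fy=2.4)
o=np.zeros((500,800,3),np.uint8);o[:,:575]=b;o[:240,580:796]=a
cv2.imwrite('pics/crop4.png',o[:,:,::-1]); print(ctrl.get_state()['eef_pos'],ctrl.get_state()['force'])
E
```

```text
[512.96104178  12.11301866 175.14639482] [-0.01339391 -0.38038564 -0.00592103]
```

View pics/crop4.png

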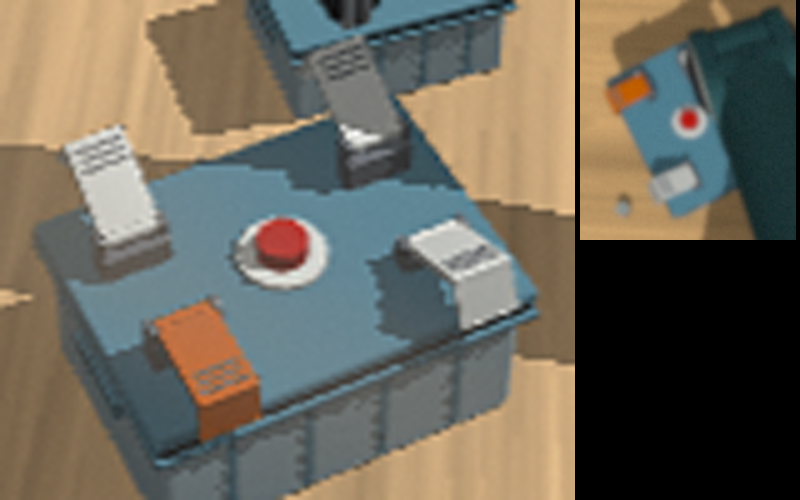

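The orange lever is now level: its edge runs (155,325)→(200,405), i.e. 9x16 px, and the level prediction is 9.3x16.3 px. At 10° it would be 13.6 px. I'll check the lateral offset by casting rays through its corners.

```bash
python3 - <<'E'
from h import *
d=load('side4'); W=lambda u,v,z: onz(d,265+u/5,185+v/5,z)[:2]
y=np.radians(31.1);c,s=np.cos(y),np.sin(y)
for nm,p,z in [('a outer',((200,405),(262,375)),121),('a inner',((155,325),(210,302)),121)]:
    q=(W(*p[0],z)+W(*p[1],z))/2-[536,98]; print(nm,(q+[536,98]).round(1),'box',round(c*q[0]+s*q[1],1),round(-s*q[0]+c*q[1],1))
q=W(285,252,95+4); print('collar',q)
for nm,p in [('near',(158,462)),('right',(538,312)),('left',(38,232))]:
    q=W(*p,95)-[536,98]; print(nm,'box',round(c*q[0]+s*q[1],1),round(-s*q[0]+c*q[1],1))
E
```

```text
a outer [550.8 197.7] box 64.2 77.8
a inner [576.8 157.1] box 65.5 29.5
collar [534.84020873  99.36936505]
near box 102.4 81.5
right box -91.4 83.8
left box 99.4 -65.4
```

The box centre (536,98) holds: the orange lever sits at box (65,30..78), as it should. Now down on clip_c to z=132.

Call:
move_arm:
  targets:
    - [255, 0, -0.001, -0.01, 0]
    - [255, 0, -0.001, -0.016, 0]
    - [255, 0, -0.001, -0.02, 0]
    - [255, 0, -0.001, -0.023, 0]
    - [255, 0, -0.001, -0.026, 0]
    - [255, 0, -0.001, -0.029, 0]
    - [255, 0, -0.001, -0.032, 0]
    - [255, 0, -0.001, -0.035, 0]
    - [255, 0, -0.001, -0.038, 0]
    - [255, 0, -0.001, -0.041, 0]
    - [255, 0, -0.001, -0.043, 0]
    - [255, 0, -0.001, -0.043, 0]

```text
t: 8.85
eef_pos: [512.7, 11.1, 131.8]
tool_rot: [0.0, 0.963, 0.27, -0.001]
force: [-0.1, -0.4, 0.0]
grip_width: -0.0
```

Call:
move_arm:
  targets:
    - [255, 0, 0, -0.002, 0]
    - [255, 0, 0, -0.003, 0]
    - [255, 0, 0, -0.003, 0]

```text
t: 9.15
eef_pos: [512.6, 11.1, 128.6]
tool_rot: [0.0, 0.963, 0.27, -0.001]
force: [-0.7, -0.1, 0.1]
grip_width: -0.2
```

Call:
move_arm:
  targets:
    - [255, 0, 0, -0.002, 0]
    - [255, 0, 0, -0.003, 0]
    - [255, 0, 0, -0.003, 0]

```text
t: 9.45
eef_pos: [513.0, 10.9, 126.4]
tool_rot: [0.001, 0.963, 0.27, -0.001]
force: [-2.1, -1.0, 8.3]
grip_width: -0.1
```

Call:
move_arm:
  targets:
    - [255, 0, 0, -0.001, 0]
    - [255, 0, 0, -0.002, 0]
    - [255, 0, 0, -0.002, 0]

```text
t: 9.75
eef_pos: [513.2, 10.7, 125.3]
tool_rot: [0.001, 0.963, 0.27, -0.001]
force: [-2.6, -1.3, 8.5]
grip_width: 0.1
```

Call:
move_arm:
  targets:
    - [255, 0, 0, -0.001, 0]
    - [255, 0, 0, -0.002, 0]
    - [255, 0, 0, -0.002, 0]

```text
t: 10.05
eef_pos: [513.3, 10.5, 124.0]
tool_rot: [0.002, 0.963, 0.27, -0.001]
force: [-2.3, -1.3, 6.8]
grip_width: 0.1
```

Call:
move_arm:
  targets:
    - [255, 0, 0, -0.001, 0]
    - [255, 0, 0, -0.0015, 0]
    - [255, 0, 0, -0.0015, 0]

```text
t: 10.35
eef_pos: [513.3, 10.4, 122.9]
tool_rot: [0.002, 0.963, 0.27, -0.001]
force: [-1.4, -0.8, 4.2]
grip_width: 0.1
```

Call:
move_arm:
  targets:
    - [255, 0, 0, -0.001, 0]
    - [255, 0, 0, -0.0015, 0]
    - [255, 0, 0, -0.0015, 0]

```text
t: 10.65
eef_pos: [513.3, 10.2, 121.4]
tool_rot: [0.002, 0.963, 0.27, -0.001]
force: [-2.2, -1.3, 4.1]
grip_width: -0.0
```

Call:
move_arm:
  targets:
    - [255, 0, 0, -0.001, 0]
    - [255, 0, 0, -0.0015, 0]
    - [255, 0, 0, -0.0015, 0]

```text
t: 10.95
eef_pos: [513.4, 10.2, 120.6]
tool_rot: [0.003, 0.963, 0.27, -0.001]
force: [-3.2, -0.8, 11.0]
grip_width: -0.2
```

Call:
move_arm:
  targets:
    - [255, 0, 0, -0.001, 0]
    - [255, 0, 0, -0.002, 0]
    - [255, 0, 0, -0.002, 0]

```text
t: 11.25
eef_pos: [513.6, 10.2, 119.9]
tool_rot: [0.003, 0.963, 0.27, -0.001]
force: [-5.8, -2.1, 17.3]
grip_width: 0.3
```

A stiff 17 N at z≈120 says clip_c is home. I'll lift over clip_b and check by picture.

Call:
move_arm:
  targets:
    - [255, 0, 0, 0.03, 0]
    - [255, 0, 0, 0.055, 0]
    - [255, 0.03, 0.02, 0.055, 0]
    - [255, 0.065, 0.04, 0.055, 0]
    - [255, 0.1, 0.06, 0.055, 0]
    - [255, 0.1105, 0.0675, 0.055, 0]
    - [255, 0.1105, 0.0675, 0.055, 0]
    - [255, 0.1105, 0.0675, 0.055, 0]

```text
t: 12.05
eef_pos: [622.9, 77.4, 174.0]
tool_rot: [0.003, 0.963, 0.27, -0.002]
force: [-0.2, -0.3, -0.0]
grip_width: -0.0
```

```bash
python3 - <<'E'
from h import *
snap('side','side5'); d=load('side5')
b=cv2.resize(d['p'][185:285,265:380],None,fx=6,fy=6,interpolation=cv2.INTER_CUBIC)
cv2.imwrite('pics/crop5.png',b[:,:,::-1]); st=ctrl.get_state();print(st['eef_pos'],st['force'])
y=np.radians(31.1);c,s=np.cos(y),np.sin(y)
B=lambda x,yy,z:np.array([536+c*x-s*yy,98+s*x+c*yy,z])
for h in(10,18,23,26):
  for th in(0,10,25):
    t=np.radians(th); P=[B(x,-(30+L*np.cos(t)-3*np.sin(t)),95+h+L*np.sin(t)+3*np.cos(t)) for x in(-80,-50) for L in(0,50)]
    print('c',h,th,((proj(d,np.array(P))-[265,185])*6).round().tolist())
E
```

```text
[622.79779585  76.8256658  174.23227822] [ 0.32676034 -0.74510771 -0.11739422]
c 10 0 [[482.0, 167.0], [425.0, 88.0], [417.0, 192.0], [361.0, 112.0]]
c 10 10 [[482.0, 168.0], [427.0, 76.0], [417.0, 193.0], [363.0, 99.0]]
c 10 25 [[483.0, 170.0], [433.0, 63.0], [418.0, 194.0], [368.0, 86.0]]
c 18 0 [[482.0, 154.0], [425.0, 75.0], [417.0, 179.0], [361.0, 98.0]]
c 18 10 [[483.0, 155.0], [427.0, 63.0], [418.0, 180.0], [363.0, 86.0]]
c 18 25 [[484.0, 157.0], [433.0, 49.0], [418.0, 181.0], [368.0, 73.0]]
c 23 0 [[483.0, 146.0], [426.0, 67.0], [417.0, 170.0], [361.0, 90.0]]
c 23 10 [[483.0, 147.0], [427.0, 54.0], [418.0, 171.0], [363.0, 78.0]]
c 23 25 [[484.0, 149.0], [433.0, 41.0], [419.0, 173.0], [368.0, 64.0]]
c 26 0 [[483.0, 141.0], [426.0, 62.0], [417.0, 165.0], [361.0, 85.0]]
c 26 10 [[484.0, 142.0], [428.0, 49.0], [418.0, 166.0], [363.0, 73.0]]
c 26 25 [[484.0, 144.0], [434.0, 36.0], [419.0, 168.0], [368.0, 59.0]]
```

View pics/crop5.png

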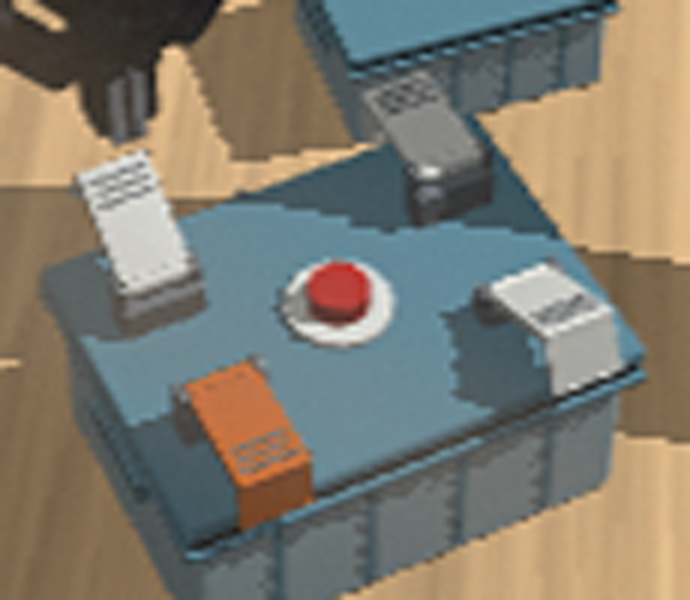

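clip_c is level: its edge runs (363,95)→(415,172), matching the level prediction for h≈21, and orange is still level. clip_b at (140,225) and clip_d at (560,300) are still up. Down on clip_b.

Call:
move_arm:
  targets:
    - [255, 0.001, 0.001, -0.01, 0]
    - [255, 0.001, 0.001, -0.016, 0]
    - [255, 0.001, 0.001, -0.02, 0]
    - [255, 0.001, 0.001, -0.023, 0]
    - [255, 0.001, 0.001, -0.026, 0]
    - [255, 0.001, 0.001, -0.029, 0]
    - [255, 0.001, 0.001, -0.032, 0]
    - [255, 0.001, 0.001, -0.035, 0]
    - [255, 0.001, 0.001, -0.038, 0]
    - [255, 0.001, 0.001, -0.041, 0]
    - [255, 0.001, 0.001, -0.043, 0]

```text
t: 13.2
eef_pos: [623.8, 77.8, 131.0]
tool_rot: [0.003, 0.963, 0.27, -0.002]
force: [0.1, 0.3, 0.9]
grip_width: -0.2
```

Call:
move_arm:
  targets:
    - [255, 0, 0, -0.002, 0]
    - [255, 0, 0, -0.003, 0]
    - [255, 0, 0, -0.003, 0]

```text
t: 13.5
eef_pos: [623.6, 77.8, 127.7]
tool_rot: [0.003, 0.963, 0.27, -0.002]
force: [-0.3, -0.3, 0.2]
grip_width: 0.0
```

Call:
move_arm:
  targets:
    - [255, 0, 0, -0.001, 0]
    - [255, 0, 0, -0.002, 0]
    - [255, 0, 0, -0.002, 0]

```text
t: 13.8
eef_pos: [623.6, 77.8, 125.6]
tool_rot: [0.003, 0.963, 0.27, -0.002]
force: [-0.0, -0.4, -0.3]
grip_width: -0.1
```

Call:
move_arm:
  targets:
    - [255, 0, 0, -0.001, 0]
    - [255, 0, 0, -0.002, 0]
    - [255, 0, 0, -0.002, 0]

```text
t: 14.1
eef_pos: [623.8, 77.7, 124.1]
tool_rot: [0.003, 0.963, 0.27, -0.002]
force: [-0.6, -1.2, 5.5]
grip_width: 0.2
```

Call:
move_arm:
  targets:
    - [255, 0, 0, -0.001, 0]
    - [255, 0, 0, -0.002, 0]
    - [255, 0, 0, -0.002, 0]

```text
t: 14.4
eef_pos: [624.1, 77.6, 123.1]
tool_rot: [0.004, 0.963, 0.27, -0.002]
force: [-2.5, -1.4, 7.9]
grip_width: 0.1
```

Call:
move_arm:
  targets:
    - [255, 0, 0, -0.001, 0]
    - [255, 0, 0, -0.0015, 0]
    - [255, 0, 0, -0.0015, 0]

```text
t: 14.7
eef_pos: [624.2, 77.6, 122.8]
tool_rot: [0.004, 0.963, 0.27, -0.002]
force: [-3.0, -1.5, 9.9]
grip_width: -0.0
```

Call:
move_arm:
  targets:
    - [255, 0, 0, -0.001, 0]
    - [255, 0, 0, -0.0015, 0]
    - [255, 0, 0, -0.0015, 0]

```text
t: 15.0
eef_pos: [624.2, 77.5, 122.5]
tool_rot: [0.005, 0.963, 0.27, -0.002]
force: [-2.5, -1.0, 9.8]
grip_width: -0.5
```

Call:
move_arm:
  targets:
    - [255, 0, 0, -0.001, 0]
    - [255, 0, 0, -0.002, 0]
    - [255, 0, 0, -0.002, 0]

```text
t: 15.3
eef_pos: [624.3, 77.4, 121.6]
tool_rot: [0.005, 0.963, 0.27, -0.002]
force: [-2.0, -1.7, 7.9]
grip_width: 0.3
```

Force dropping with travel: this is the catch.

Call:
move_arm:
  targets:
    - [255, 0, 0, -0.001, 0]
    - [255, 0, 0, -0.002, 0]
    - [255, 0, 0, -0.002, 0]

```text
t: 15.6
eef_pos: [624.3, 77.1, 120.3]
tool_rot: [0.005, 0.963, 0.27, -0.002]
force: [-2.4, -1.8, 6.7]
grip_width: 0.0
```

Call:
move_arm:
  targets:
    - [255, 0, 0, -0.001, 0]
    - [255, 0, 0, -0.0015, 0]
    - [255, 0, 0, -0.0015, 0]

```text
t: 15.9
eef_pos: [624.3, 76.9, 118.9]
tool_rot: [0.006, 0.963, 0.27, -0.002]
force: [-1.0, -1.3, 3.8]
grip_width: -0.1
```

Call:
move_arm:
  targets:
    - [255, 0, 0, -0.001, 0]
    - [255, 0, 0, -0.0015, 0]
    - [255, 0, 0, -0.0015, 0]

```text
t: 16.2
eef_pos: [624.4, 76.9, 117.8]
tool_rot: [0.006, 0.963, 0.27, -0.002]
force: [-2.2, -2.9, 7.0]
grip_width: -0.3
```

Call:
move_arm:
  targets:
    - [255, 0, 0, -0.001, 0]
    - [255, 0, 0, -0.0015, 0]
    - [255, 0, 0, -0.0015, 0]

```text
t: 16.5
eef_pos: [624.4, 76.8, 117.3]
tool_rot: [0.006, 0.963, 0.27, -0.002]
force: [-3.1, -1.7, 10.4]
grip_width: -0.1
```

Call:
move_arm:
  targets:
    - [255, 0, 0, -0.001, 0]
    - [255, 0, 0, -0.0025, 0]
    - [255, 0, 0, -0.0025, 0]

```text
t: 16.8
eef_pos: [624.6, 76.9, 116.7]
tool_rot: [0.007, 0.963, 0.269, -0.001]
force: [-5.7, -2.0, 16.6]
grip_width: -0.1
```

A stiff 16.6 N at z≈117 says clip_b is home. Next, clip_d.

Call:
move_arm:
  targets:
    - [255, 0, 0, 0.03, 0]
    - [255, 0, 0, 0.057, 0]
    - [255, -0.035, 0.01, 0.057, 0]
    - [255, -0.08, 0.02, 0.057, 0]
    - [255, -0.12, 0.03, 0.057, 0]
    - [255, -0.16, 0.04, 0.057, 0]
    - [255, -0.177, 0.0415, 0.057, 0]
    - [255, -0.177, 0.0415, 0.057, 0]
    - [255, -0.177, 0.0415, 0.057, 0]

```text
t: 17.7
eef_pos: [448.3, 118.3, 173.8]
tool_rot: [0.007, 0.963, 0.269, -0.001]
force: [1.0, 1.3, 0.4]
grip_width: -0.2
```

```bash
python3 - <<'E'
from h import *
snap('side','side6'); d=load('side6')
b=cv2.resize(d['p'][185:285,265:380],None,fx=6,fy=6,interpolation=cv2.INTER_CUBIC)
cv2.imwrite('pics/crop6.png',b[:,:,::-1]); st=ctrl.get_state();print(st['eef_pos'],st['force'])
y=np.radians(31.1);c,s=np.cos(y),np.sin(y)
B=lambda x,yy,z:np.array([536+c*x-s*yy,98+s*x+c*yy,z])
for h in(10,19,26):
  for th in(0,10,25):
    t=np.radians(th); P=[B(x,-(30+L*np.cos(t)-3*np.sin(t)),95+h+L*np.sin(t)+3*np.cos(t)) for x in(50,80) for L in(0,50)]
    print('b',h,th,((proj(d,np.array(P))-[265,185])*6).round().tolist())
E
```

```text
[448.78322753 118.23696098 173.81919184] [ 0.47469715 -0.18441034 -0.14738504]
b 10 0 [[193.0, 276.0], [142.0, 192.0], [123.0, 302.0], [74.0, 216.0]]
b 10 10 [[193.0, 277.0], [142.0, 180.0], [124.0, 303.0], [73.0, 204.0]]
b 10 25 [[194.0, 279.0], [145.0, 167.0], [124.0, 305.0], [76.0, 192.0]]
b 19 0 [[192.0, 261.0], [141.0, 177.0], [122.0, 288.0], [72.0, 202.0]]
b 19 10 [[192.0, 262.0], [141.0, 165.0], [122.0, 289.0], [72.0, 189.0]]
b 19 25 [[193.0, 264.0], [144.0, 152.0], [123.0, 290.0], [74.0, 177.0]]
b 26 0 [[191.0, 250.0], [140.0, 165.0], [121.0, 276.0], [71.0, 190.0]]
b 26 10 [[192.0, 251.0], [140.0, 153.0], [121.0, 277.0], [71.0, 178.0]]
b 26 25 [[192.0, 252.0], [143.0, 140.0], [122.0, 279.0], [73.0, 165.0]]
```

View pics/crop6.png

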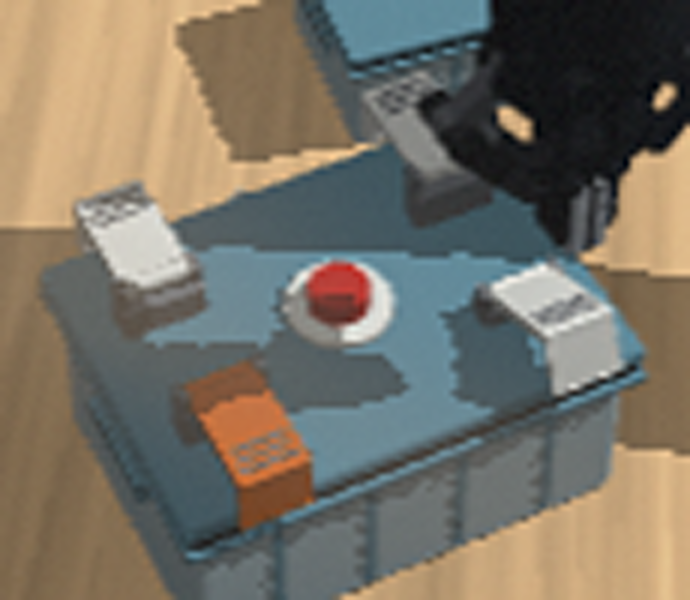

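clip_b is now level: tip (77,203) against a level prediction of (72,202). The fingers are above clip_d at (590,230). Down on clip_d.

Call:
move_arm:
  targets:
    - [255, -0.001, 0, -0.01, 0]
    - [255, -0.001, 0, -0.016, 0]
    - [255, -0.001, 0, -0.02, 0]
    - [255, -0.001, 0, -0.023, 0]
    - [255, -0.001, 0, -0.026, 0]
    - [255, -0.001, 0, -0.029, 0]
    - [255, -0.001, 0, -0.032, 0]
    - [255, -0.001, 0, -0.035, 0]
    - [255, -0.001, 0, -0.038, 0]
    - [255, -0.001, 0, -0.041, 0]
    - [255, -0.001, 0, -0.042, 0]

```text
t: 18.85
eef_pos: [447.7, 118.2, 131.5]
tool_rot: [0.006, 0.963, 0.269, -0.001]
force: [0.6, -0.5, 0.9]
grip_width: -0.5
```

Call:
move_arm:
  targets:
    - [255, 0, 0, -0.002, 0]
    - [255, 0, 0, -0.003, 0]
    - [255, 0, 0, -0.003, 0]

```text
t: 19.15
eef_pos: [447.6, 118.2, 128.4]
tool_rot: [0.006, 0.963, 0.269, -0.001]
force: [0.3, 0.2, 0.2]
grip_width: -0.1
```

Call:
move_arm:
  targets:
    - [255, 0, 0, -0.002, 0]
    - [255, 0, 0, -0.003, 0]
    - [255, 0, 0, -0.003, 0]

```text
t: 19.45
eef_pos: [447.5, 118.2, 125.3]
tool_rot: [0.006, 0.963, 0.269, -0.001]
force: [-0.2, 0.1, 0.4]
grip_width: -0.2
```

Call:
move_arm:
  targets:
    - [255, 0, 0, -0.001, 0]
    - [255, 0, 0, -0.002, 0]
    - [255, 0, 0, -0.002, 0]

```text
t: 19.75
eef_pos: [447.5, 118.2, 123.1]
tool_rot: [0.006, 0.963, 0.269, -0.001]
force: [-0.6, 0.9, 0.7]
grip_width: -0.1
```

Call:
move_arm:
  targets:
    - [255, 0, 0, -0.001, 0]
    - [255, 0, 0, -0.002, 0]
    - [255, 0, 0, -0.002, 0]

```text
t: 20.05
eef_pos: [447.4, 118.1, 121.0]
tool_rot: [0.006, 0.963, 0.269, -0.001]
force: [-1.1, -0.9, 0.1]
grip_width: 0.1
```

Call:
move_arm:
  targets:
    - [255, 0, 0, -0.001, 0]
    - [255, 0, 0, -0.002, 0]
    - [255, 0, 0, -0.002, 0]

```text
t: 20.35
eef_pos: [447.4, 118.1, 118.9]
tool_rot: [0.006, 0.963, 0.269, -0.001]
force: [0.3, 0.3, 0.4]
grip_width: -0.0
```

Call:
move_arm:
  targets:
    - [255, 0, 0, -0.001, 0]
    - [255, 0, 0, -0.002, 0]
    - [255, 0, 0, -0.002, 0]

```text
t: 20.65
eef_pos: [447.4, 118.5, 117.2]
tool_rot: [0.006, 0.963, 0.269, -0.001]
force: [-1.8, -0.1, 6.9]
grip_width: 0.0
```

Call:
move_arm:
  targets:
    - [255, 0, 0, -0.001, 0]
    - [255, 0, 0, -0.002, 0]
    - [255, 0, 0, -0.002, 0]

```text
t: 20.95
eef_pos: [447.4, 118.7, 115.7]
tool_rot: [0.006, 0.963, 0.269, -0.001]
force: [-3.4, -0.7, 8.8]
grip_width: -0.2
```

Call:
move_arm:
  targets:
    - [255, 0, 0, -0.001, 0]
    - [255, 0, 0, -0.002, 0]
    - [255, 0, 0, -0.002, 0]

```text
t: 21.25
eef_pos: [447.2, 119.0, 114.0]
tool_rot: [0.007, 0.963, 0.27, -0.001]
force: [-1.9, 1.0, 6.3]
grip_width: -0.1
```

Call:
move_arm:
  targets:
    - [255, 0, 0, -0.001, 0]
    - [255, 0, 0, -0.002, 0]
    - [255, 0, 0, -0.002, 0]

```text
t: 21.55
eef_pos: [447.0, 119.1, 112.0]
tool_rot: [0.007, 0.963, 0.27, -0.002]
force: [-0.6, 0.3, 1.6]
grip_width: -0.1
```

Call:
move_arm:
  targets:
    - [255, 0, 0, -0.001, 0]
    - [255, 0, 0, -0.0015, 0]
    - [255, 0, 0, -0.0015, 0]

```text
t: 21.85
eef_pos: [447.0, 119.2, 110.5]
tool_rot: [0.006, 0.963, 0.27, -0.002]
force: [-0.5, 1.0, 2.2]
grip_width: -0.0
```

Call:
move_arm:
  targets:
    - [255, 0, 0, -0.001, 0]
    - [255, 0, 0, -0.0015, 0]
    - [255, 0, 0, -0.0015, 0]

```text
t: 22.15
eef_pos: [447.0, 119.3, 109.5]
tool_rot: [0.007, 0.963, 0.27, -0.002]
force: [-2.8, -0.1, 10.8]
grip_width: 0.1
```

Call:
move_arm:
  targets:
    - [255, 0, 0, -0.001, 0]
    - [255, 0, 0, -0.0022, 0]
    - [255, 0, 0, -0.0022, 0]

```text
t: 22.45
eef_pos: [447.2, 119.5, 108.5]
tool_rot: [0.007, 0.963, 0.27, -0.002]
force: [-6.3, -1.0, 18.2]
grip_width: -0.0
```

A stiff 18 N at z≈109 says clip_d is home. Now lift over the vent plug.

Call:
move_arm:
  targets:
    - [255, 0, 0, 0.03, 0]
    - [255, 0, 0, 0.05, 0]
    - [255, 0.03, -0.007, 0.05, 0]
    - [255, 0.065, -0.015, 0.05, 0]
    - [255, 0.0888, -0.0215, 0.05, 0]
    - [255, 0.0888, -0.0215, 0.05, 0]
    - [255, 0.0888, -0.0215, 0.03, 0]
    - [255, 0.0888, -0.0215, 0.015, 0]
    - [255, 0.0888, -0.0215, 0.008, 0]
    - [255, 0.0888, -0.0215, 0.006, 0]
    - [255, 0.0888, -0.0215, 0.006, 0]

```text
t: 23.55
eef_pos: [535.7, 98.2, 114.5]
tool_rot: [0.007, 0.963, 0.27, -0.002]
force: [0.3, 0.1, -0.6]
grip_width: 0.2
```

```bash
python3 - <<'E'
from h import *
snap('side','side7'); d=load('side7')
b=cv2.resize(d['p'][185:285,265:380],None,fx=6,fy=6,interpolation=cv2.INTER_CUBIC)
cv2.imwrite('pics/crop7.png',b[:,:,::-1]); st=ctrl.get_state();print(st['eef_pos'],st['force'])
y=np.radians(31.1);c,s=np.cos(y),np.sin(y)
B=lambda x,yy,z:np.array([536+c*x-s*yy,98+s*x+c*yy,z])
for h in(10,13):
  for th in(0,10):
    t=np.radians(th); P=[B(x,(30+L*np.cos(t)-3*np.sin(t)),95+h+L*np.sin(t)+3*np.cos(t)) for x in(-80,-50) for L in(0,50)]
    print('d',h,th,((proj(d,np.array(P))-[265,185])*6).round().tolist())
E
```

```text
[536.05022337  98.2537912  114.86474092] [0.47776082 0.18914694 0.62824151]
d 10 0 [[554.0, 268.0], [618.0, 357.0], [487.0, 294.0], [550.0, 384.0]]
d 10 10 [[553.0, 267.0], [617.0, 341.0], [486.0, 293.0], [549.0, 368.0]]
d 13 0 [[554.0, 263.0], [618.0, 352.0], [487.0, 289.0], [550.0, 380.0]]
d 13 10 [[553.0, 262.0], [618.0, 336.0], [487.0, 288.0], [549.0, 363.0]]
```

View pics/crop7.png

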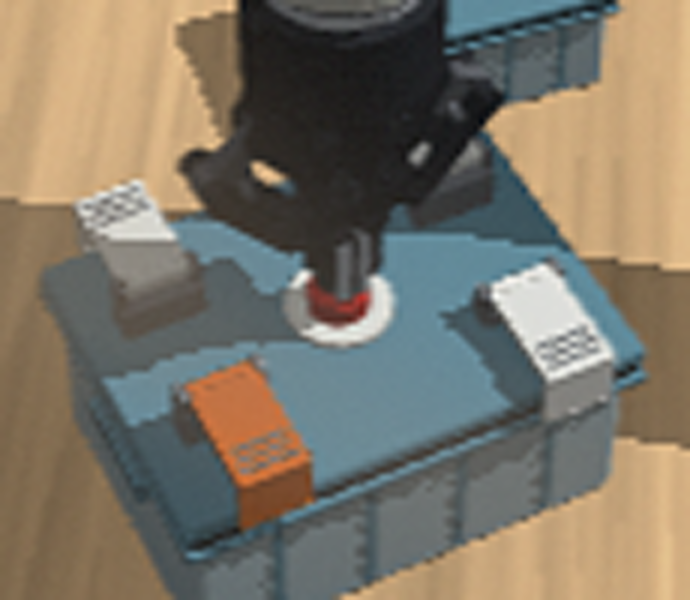

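clip_d is level: corners (545,380) and (612,352), against (550,380) and (618,352) predicted. The fingers are centred over the red plug at (340,300). Push it.

Call:
move_arm:
  targets:
    - [255, 0, 0, -0.002, 0]
    - [255, 0, 0, -0.004, 0]
    - [255, 0, 0, -0.006, 0]
    - [255, 0, 0, -0.008, 0]
    - [255, 0, 0, -0.008, 0]

```text
t: 24.1
eef_pos: [536.3, 98.3, 107.1]
tool_rot: [0.007, 0.963, 0.27, -0.001]
force: [0.5, -0.3, 4.7]
grip_width: -0.1
```

Call:
move_arm:
  targets:
    - [255, 0, 0, -0.001, 0]
    - [255, 0, 0, -0.002, 0]
    - [255, 0, 0, -0.002, 0]

```text
t: 24.4
eef_pos: [536.4, 98.3, 105.3]
tool_rot: [0.008, 0.963, 0.27, -0.001]
force: [-1.3, -0.1, 3.5]
grip_width: -0.2
```

Call:
move_arm:
  targets:
    - [255, 0, 0, -0.001, 0]
    - [255, 0, 0, -0.002, 0]
    - [255, 0, 0, -0.002, 0]

```text
t: 24.7
eef_pos: [536.4, 98.3, 103.4]
tool_rot: [0.008, 0.963, 0.27, -0.001]
force: [-1.0, -0.2, 5.0]
grip_width: 0.3
```

Call:
move_arm:
  targets:
    - [255, 0, 0, -0.001, 0]
    - [255, 0, 0, -0.0015, 0]
    - [255, 0, 0, -0.0015, 0]

```text
t: 25.0
eef_pos: [536.4, 98.3, 102.0]
tool_rot: [0.008, 0.963, 0.27, -0.001]
force: [-1.1, -0.1, 3.4]
grip_width: -0.1
```

Call:
move_arm:
  targets:
    - [255, 0, 0, -0.001, 0]
    - [255, 0, 0, -0.0015, 0]
    - [255, 0, 0, -0.0015, 0]

```text
t: 25.3
eef_pos: [536.4, 98.3, 101.1]
tool_rot: [0.008, 0.963, 0.27, -0.001]
force: [-2.4, 0.6, 10.9]
grip_width: -0.1
```

Call:
move_arm:
  targets:
    - [255, 0, 0, -0.001, 0]
    - [255, 0, 0, -0.002, 0]
    - [255, 0, 0, -0.002, 0]

```text
t: 25.6
eef_pos: [536.4, 98.3, 100.5]
tool_rot: [0.008, 0.963, 0.27, -0.001]
force: [-4.7, -1.6, 17.3]
grip_width: 0.2
```

The stiff stop at z≈101 agrees with the 102 expected, so the plug is fully in. I'll retreat clear and take a last look.

Call:
move_arm:
  targets:
    - [255, 0, 0, 0.03, 0]
    - [255, 0, 0, 0.07, 0]
    - [255, 0, 0, 0.11, 0]
    - [255, 0, -0.04, 0.13, 0]
    - [255, 0, -0.08, 0.13, 0]
    - [255, 0, -0.12, 0.13, 0]
    - [255, 0, -0.16, 0.13, 0]
    - [255, 0, -0.2, 0.13, 0]
    - [255, 0, -0.22, 0.13, 0]
    - [255, 0, -0.22, 0.13, 0]
    - [255, 0, -0.22, 0.13, 0]

```text
t: 26.7
eef_pos: [536.2, -121.3, 230.1]
tool_rot: [0.008, 0.963, 0.27, -0.001]
force: [-1.0, 0.2, -0.1]
grip_width: 0.0
```

```bash
python3 - <<'E'
from h import *
snap('side','side8');snap('top','top8'); d=load('side8')
b=cv2.resize(d['p'][185:300,265:380],None,fx=5,fy=5,interpolation=cv2.INTER_CUBIC)
o=np.zeros((575,800,3),np.uint8);o[:,:575]=b
o[:240,580:796]=cv2.resize(load('top8')['p'][150:250,250:340],None,fx=2.4,fy=2.4)
cv2.imwrite('pics/crop8.png',o[:,:,::-1]); st=ctrl.get_state();print(st['t'],st['eef_pos'],st['force'])
a=load('side1')['p'].astype(int);e=d['p'].astype(int)
for n,(x0,x1,y0,y1) in {'die':(352,375,282,300),'tin?':(240,315,340,400),'hourglass':(290,316,90,138),'mug':(338,372,98,142)}.items(): print(n,np.abs(a-e)[y0:y1,x0:x1].mean().round(1))
E
```

```text
26.8 [ 536.49170863 -119.88886058  230.38208503] [-0.17434497  0.53046085 -0.3182282 ]
die 1.7
tin? 1.7
hourglass 28.7
mug 15.4
```

View pics/crop8.png

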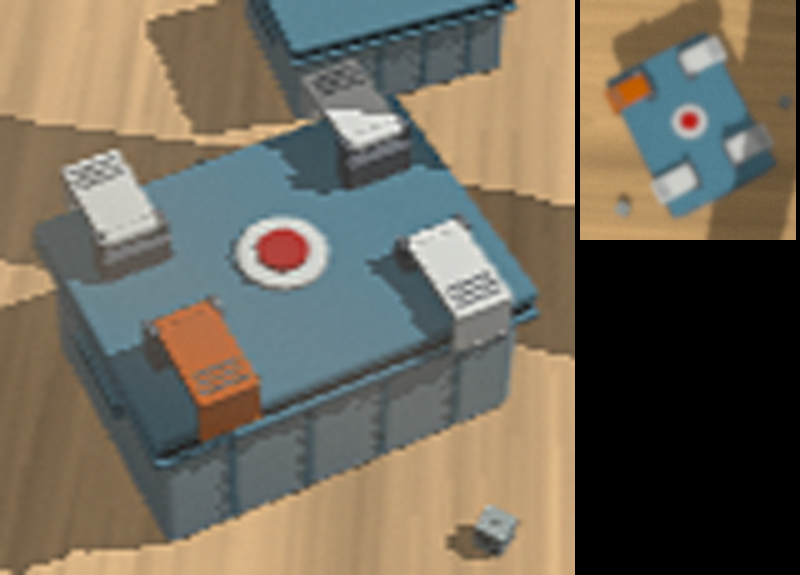

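All four levers are level, the plug sits low in its collar at (282,250), and the die at (495,530) hasn't moved. The hourglass and mug differences in the side view are probably the arm in the way, so I'll check both in the top view by colour, then hand in.

```bash
python3 - <<'E'
from h import *
a,e=load('top1')['p'],load('top8')['p']
def c(im,lo,hi,r):
    m=cv2.inRange(cv2.cvtColor(im,cv2.COLOR_RGB2HSV)[r[2]:r[3],r[0]:r[1]],lo,hi); M=cv2.moments(m,True); return (M['m00'],round(M['m10']/max(M['m00'],1),1),round(M['m01']/max(M['m00'],1),1))
for im in(a,e): print('hourglass',c(im,(7,180,120),(20,255,255),(440,490,160,200)),'mug',c(im,(0,0,0),(180,255,25),(440,485,212,250)))
ctrl.sign_off(); print('signed off')
E
```

```text
hourglass (239.0, 25.3, 16.7) mug (596.0, 21.0, 20.9)
hourglass (345.0, 24.3, 18.9) mug (585.0, 21.2, 20.8)
the job is handed in; nothing more can be done
signed off
```

The box is closed and the job is handed in. I pressed the orange clip_a first, then clip_c at the opposite corner, then clip_b and clip_d, and pushed the red vent plug last.

- **Clips:** at each one I felt the catch give way and then a stiff stop, at TCP heights of about 121, 121, 117.5 and 110 mm. The highest force I read was 18.2 N. Forces were only read at the end of each move, so a brief higher peak would not have shown.
- **Vent plug:** it stopped firmly at about 101 mm at 17 N, where 102 mm was expected.
- **Final pictures:** all four levers are level, the plug sits low in its collar, and the tool is clear of everything. The run took about 27 s.
- **Things around the box:**
  - **Die beside the box:** its side-view image patch did not change.
  - **Tin:** the patch I took for the tin did not change either, though I never identified it for certain.
  - **Mug and hourglass:** their side-view patches did change, probably because the arm was in front. In the top view the mug is unmoved to within 0.2 px. The hourglass's colour patch grew from 239 to 345 px and its centre shifted about 2 px. I put that down to the arm's shadow moving off it, since the arm never went near it.
  - **Second die:** I saw it in the last top view but did not measure it.
- **Disagreement:** the two cameras differed by about 4 mm in the box's y position. I took a value between them, and the orange lever's corners confirmed it.

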